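# Press a profile home against a sprung plunger and hold it

## Robot

A 6-joint arm with a two-finger parallel gripper is mounted at the origin on a cart in front of the work surface, level with it; the furniture and walls round the work are solid. World frame = base frame: x ahead of the robot, y to its left, z up, the work surface at z = 0. Lengths are in m, angles in degrees, forces in N, time in s.
With the tool pointing down it reaches from about 0.3 to 0.75 m from the base axis. Payload 8.5 kg.
Tool frame: the origin (TCP) lies at the very end of the fingers, on their centre line; the grasp point (between the pads) lies 19 mm behind it (env.hold_point_z is the distance from the TCP to the grasp point, in m); z points along the fingers, y is the line along which they close (so a half turn about z gives the same grasp; the last joint's range is limited). The gripper opens to 85 mm and grips with 20 to 120 N. Pads are 22 mm wide; open, the fingers measure 114 mm over their backs; the gripper's body (76 mm by 85 mm) begins 54 mm behind the grasp point. The pads swing forward as they close: fully open they stand 13 mm farther back than shut.
Start: joints at [-83.325, 21.807, 74.336, -0, 83.858, -12.336], TCP at [0.179, -0.52, 0.231] pointing down, gripper open.
Joint ranges: [-178.18, 178.18], [-50.72, 133.34], [12.68, 142.11], [-81.47, 261.47], [9.98, 163.14], [-165.26, 165.26]. Speed limits (degrees/s): [136.94, 136.94, 180, 180, 180, 180].

## Interface

Orientations are given as a 3x3 rotation matrix whose columns are the frame's x, y, z axes.
In Python, from rig import env, optics gives the robot as it stands.
- The arm moves only by the shell command python3 -m jog 'ROWS' [OPENING] [FORCE]. ROWS is JSON, a list of rows, each an object with "linear": the shift along the tool's x, y, z in units of 40 mm (1.0 is 40 mm), a list of three; "roll": the turn about the tool's z in units of 5 degrees (1.0 is 5 degrees). A call has 1 to 12 rows; each row shifts and turns the commanded pose from where the row before left it, along the tool's axes as they then stand; what a row does not reach is not made up. A row lasts 1/12 s, in which the tool goes at most 41.7 mm and 7.16 degrees, less where a joint would pass 70% of its speed; a pose out of reach is approached as far as the arm can. A call is refused whole if a number of a shift passes 1 or a number of a turn 1, either way. A call with a gripper value outside its range is refused whole. OPENING is the opening, from -1 (shut) to 1 (fully open), set as the call begins (- or left out, the last holds). The fingers move at their own pace and stop on an object; FORCE is the grip in N (left out, the last holds). Time passes only in rows, so rows that do not move let the fingers close. It gives the time, the measured TCP pose, the force, the opening and the grip force at its end, in the units of the state.
- env.observe(): the state, without advancing time (a new reading comes with each control period).
- optics.get_image(name): name is "scene" or "top"; returns the picture (420x560x3 uint8, red, green, blue); there is no depth.
- optics.calibration(name): a dict with "fov_y" (degrees; the focal length in pixels is half the picture's height over the tangent of half this angle, whatever the lens; pixels are square), "cx", "cy" (the principal point, pixels), "D" ([k1, k2, p1, p2, k3] as OpenCV has them; the pictures are not rectified), "T" (4x4, takes a point from camera to world coordinates). Camera axes: x right, y down, z forward; pixel columns grow to the right and rows downward; lengths in m; the calibration is good to about 2 mm. A picture is of the moment at which its call begins. calibration takes no time and is no camera call.
- env.close_job(): hands the job in; it is judged then, once.
The state is a dict: "time_s": time; "q": joint angles; "qvel": joint speeds; "joint_efforts": joint torques, N m; "position": TCP position; "tool_rot": TCP orientation; "ft_force": force on the tool from outside, world axes, zero at the start; "wrist_torque": the same for the moment, N m; "grip_width": finger opening in m; "gripper_force": force on a finger pad.
Only numpy, scipy, OpenCV 4.12 (cv2) and the standard library are available. Lean on these libraries where they do the work, as an engineer would, in place of code of your own. Each camera call takes 0.05 s, during which the arm holds its last target. There are 200 camera calls.

## Task

Two pressing nests stand on the bench and a profile bar is already waiting in one of them: leave that bar where it lies. Take the loose rectangular-tube aluminium profile lying to the left on the bench, lay it flat on the floor of the free nest between its rails, and press it lengthwise against the sprung plunger, without ramming it, until its end sits hard on the two stop pads. Finish while still holding it pressed firmly against the pads; do not let go.

Things in the scene. Friction and masses are not known exactly. Their poses are not given: they have to be found in the camera images.
- workpiece: The loose aluminium profile to be pressed: dull grey rectangular tube with a web inside, 130 x 30 x 36 mm (x, y, z), about 0.15 kg, lying on the bench on the left. Origin: centre of its underside; x along its length, z up. Its two ends are alike; solid to the touch everywhere. Grasp it across its 30 mm width
- workpiece_centre (a point): Centre of the loose profile, 18 mm above its underside; axes as the profile's. Fully home on the stop it lies at x = -5, y = 0, z = 26 mm in the nest frame
- waiting_bar: Another aluminium profile, 140 x 30 x 34 mm, lying in the taken nest short of its plunger. Origin: centre of its underside; x along its length. It is to stay there
- nest_a: One of two like pressing nests fixed to the bench side by side, same yaw, about 0.23 m apart; one (either) holds the waiting bar. Origin: underside centre, on the bench; x = pressing direction, away from the robot; z up. Aluminium base 240 x 70 x 8 mm (floor at z = 8 mm). Dark steel rails x -60..35 mm, 36 mm apart inside, top z = 22 mm, flared out at x -60..-82
- nest_b: One of two like pressing nests fixed to the bench side by side, same yaw, about 0.23 m apart; one (either) holds the waiting bar. Origin: underside centre, on the bench; x = pressing direction, away from the robot; z up. Aluminium base 240 x 70 x 8 mm (floor at z = 8 mm). Dark steel rails x -60..35 mm, 36 mm apart inside, top z = 22 mm, flared out at x -60..-82
- stop_a: Grey block at the far end of nest_a, nest x 63..95, y -28..28, top z = 44 mm, with two round steel stop pads (9 mm across, at y = +-10.5, z = 26 mm) on its near side; their faces at nest x = 60 mm are the hard stop. Origin and axes are those of nest_a
- stop_b: Grey block at the far end of nest_b, nest x 63..95, y -28..28, top z = 44 mm, with two round steel stop pads (9 mm across, at y = +-10.5, z = 26 mm) on its near side; their faces at nest x = 60 mm are the hard stop. Origin and axes are those of nest_b
- plunger_a (a joint): Travel (m) of nest_a's sprung plunger: 11 mm round steel head between the pads, on the nest axis at z = 26 mm. 0 = out, head at nest x = 44 mm, 16 mm before the pads; 0.016 = level with the pads (a bar is on the stop); limit 0.022. The spring pushes back, about 4.5 N at 0, 9.3 N at 0.016, and pushes out a bar let go
- plunger_b (a joint): Travel (m) of nest_b's sprung plunger: 11 mm round steel head between the pads, on the nest axis at z = 26 mm. 0 = out, head at nest x = 44 mm, 16 mm before the pads; 0.016 = level with the pads (a bar is on the stop); limit 0.022. The spring pushes back, about 4.5 N at 0, 9.3 N at 0.016, and pushes out a bar let go
Mind the look-alikes: they are no part of the job. What is shaped like the workpiece but green is not meant.

How it is judged (in metres and radians):
At the end, for the whole second after the job is handed in: The profile lies at rest along a nest (0.08 rad), on its floor (5 mm), within 7 mm of its axis and 5 mm of home; plunger pressed in at least 13.5 mm; more than 2 N on the stop block; fingers pressing the profile with more than 1 N (((value of joint plunger_a above 0.0135 m and contact force between workpiece and stop_a above 2 N and x of workpiece_centre in the frame of nest_a between -0.01 and 0 m and y of workpiece_centre in the frame of nest_a between -0.007 and 0.007 m and z of workpiece_centre in the frame of nest_a between 0.021 and 0.031 m and angle between the x axis of workpiece and the x axis of nest_a, either way round below 0.08 rad) or (value of joint plunger_b above 0.0135 m and contact force between workpiece and stop_b above 2 N and x of workpiece_centre in the frame of nest_b between -0.01 and 0 m and y of workpiece_centre in the frame of nest_b between -0.007 and 0.007 m and z of workpiece_centre in the frame of nest_b between 0.021 and 0.031 m and angle between the x axis of workpiece and the x axis of nest_b, either way round below 0.08 rad)) and contact force between the fingers and workpiece above 1 N and linear speed of workpiece below 0.01 m/s); the arm keeps its last pose, push and grip.
It fails at once if the waiting bar is moved more than 8 mm (distance of waiting_bar from where it was at the start of the episode above 0.008 m).
It fails at once if the profile is rammed into the stop with more than 80 N (contact force between workpiece and stop_a above 80 N).
It fails at once if the profile is rammed into the stop with more than 80 N (contact force between workpiece and stop_b above 80 N).
It also fails if it takes over 51 s, if anything falls off the work surface, if the arm or the gripper's body presses on something with over 40 N, if the wrist force passes 120 N, or if a joint passes its speed limit or range.

## Working session

There is one attempt and no reset: what is moved stays moved. The work goes in short steps, Python scripts to look and compute and a shell command to move; the robot and the scene stay as the last step left them, time stands still between calls to the robot, and variables do not carry over. Pictures are saved under pics/ and viewed, at most 10 in all, crops included, and the job is handed in when it is done.

```bash
mkdir -p pics; ls; python3 - <<'E'
from rig import env, optics
import cv2
for n in("scene","top"):
    im=optics.get_image(n); cv2.imwrite(f"pics/{n}0.png",im[:,:,::-1]); c=optics.calibration(n); print(n,c)
s=env.observe(); print(s["position"],s["tool_rot"],s["time_s"],env.hold_point_z)
E
```

```text
pics
scene {'fov_y': 52.800439927586545, 'cx': 279.5957114734125, 'cy': 203.15042908520402, 'D': array([-0.11799431,  0.        ,  0.        ,  0.        ,  0.        ]), 'T': array([[-0.87901565, -0.26001069,  0.39965725,  0.07022459],
       [-0.47646519,  0.44795335, -0.75651749,  1.17455424],
       [ 0.01767483, -0.85541349, -0.51764405,  0.68203245],
       [ 0.        ,  0.        ,  0.        ,  1.        ]])}
top {'fov_y': 44.883054185150925, 'cx': 278.787743620306, 'cy': 208.28209802338733, 'D': array([0.03745965, 0.        , 0.        , 0.        , 0.        ]), 'T': array([[ 0.0261177 , -0.99762797,  0.06368915,  0.45702124],
       [-0.99965135, -0.02631157, -0.00220709,  0.20895323],
       [ 0.00387762, -0.0636093 , -0.99796734,  1.5582969 ],
       [ 0.        ,  0.        ,  0.        ,  1.        ]])}
[ 0.17913226 -0.51974443  0.23077027] [[ 9.45463879e-01  3.25726926e-01 -1.51612330e-04]
 [ 3.25726849e-01 -9.45463061e-01  1.27304504e-03]
 [ 2.71321189e-04 -1.25300230e-03 -9.99999178e-01]] 0.1 0.0187
```

View pics/scene0.png

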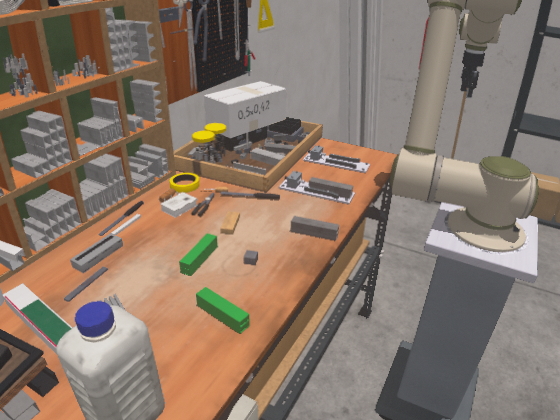

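View pics/top0.png

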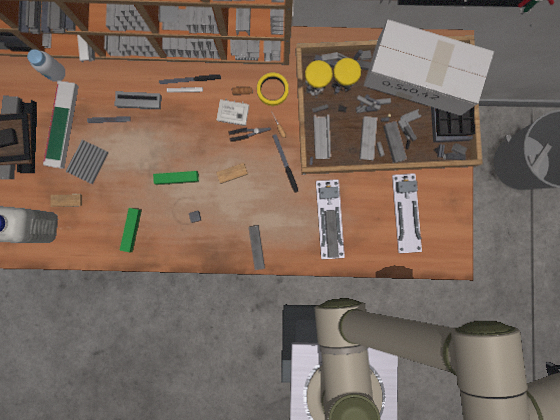

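The top view shows the loose grey profile at about (257,247). The nest at (330,220) holds the waiting bar, and the nest at (407,213) is free. I'll enlarge both regions.

```bash
python3 - <<'E'
import cv2
im=cv2.imread("pics/top0.png")
a=cv2.resize(im[170:275,235:435],None,fx=4,fy=4,interpolation=cv2.INTER_CUBIC)
cv2.imwrite("pics/c1.png",a)
im=cv2.imread("pics/scene0.png")
cv2.imwrite("pics/c2.png",cv2.resize(im[140:250,270:380],None,fx=5,fy=5,interpolation=cv2.INTER_CUBIC))
E
```

```text
(no output)
```

View pics/c1.png

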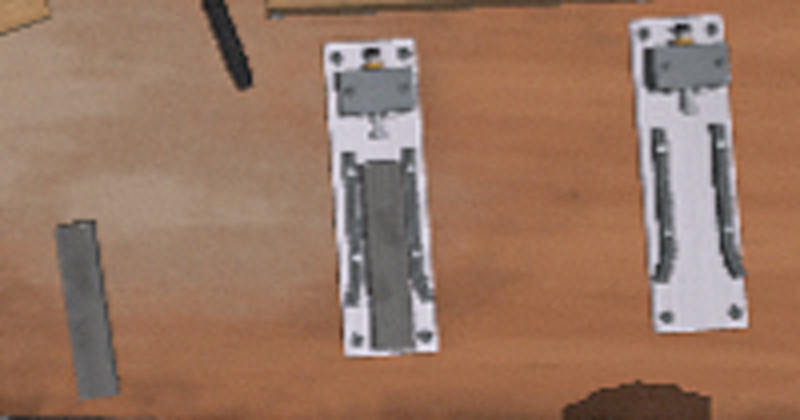

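View pics/c2.png

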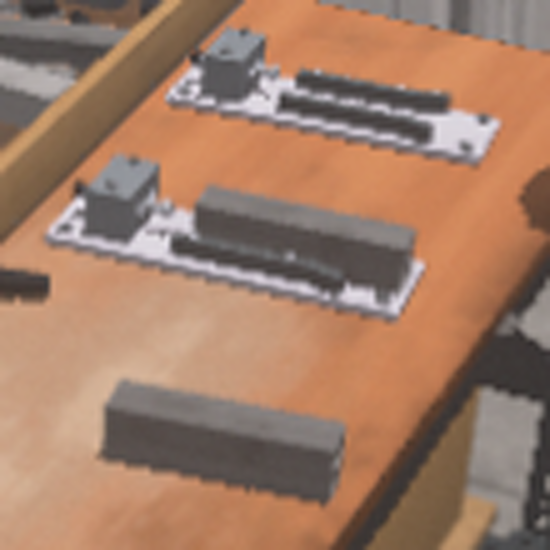

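The crops show the loose profile at c1 (57..118, 220..397). The free nest is on the right, with its base corners at about (630,20), (722,14), (748,327) and (654,332). Next I'll measure both with colour masks.

```bash
cat > h.py <<'E'
import cv2, numpy as np
from rig import env, optics
def cast(n,px,z):
    c=optics.calibration(n); f=210/np.tan(np.radians(c["fov_y"]/2))
    K=np.array([[f,0,c["cx"]],[0,f,c["cy"]],[0,0,1]])
    u=cv2.undistortPoints(np.float64(px).reshape(-1,1,2),K,c["D"]).reshape(-1,2)
    d=np.c_[u,np.ones(len(u))]@c["T"][:3,:3].T; o=c["T"][:3,3]
    return (o+d*((z-o[2])/d[:,2])[:,None])[:,:2]
def rect(mask,off,n,z):
    """largest blob -> rectangle on plane z: centre, long axis (+x), length, width"""
    mask=cv2.resize(mask,None,fx=4,fy=4,interpolation=cv2.INTER_CUBIC)>127
    k,l,st,_=cv2.connectedComponentsWithStats(mask.astype(np.uint8))
    i=1+st[1:,4].argmax(); m=(l==i).astype(np.uint8)
    c=max(cv2.findContours(m,0,cv2.CHAIN_APPROX_NONE)[0],key=cv2.contourArea)[:,0]
    p=cast(n,(c+.5)/4-.5+np.array(off),z)
    b=cv2.boxPoints(cv2.minAreaRect((p*1000).astype(np.float32)))
    e=[b[1]-b[0],b[2]-b[1]]; e.sort(key=np.linalg.norm); a=e[1]*np.sign(e[1][0])
    return b.mean(0).round(1),np.degrees(np.arctan2(a[1],a[0])).round(2),np.linalg.norm(e[1]).round(1),np.linalg.norm(e[0]).round(1),b.round(0).tolist()
E
python3 - <<'E'
from h import *
im=cv2.imread("pics/top0.png")
def crop(x0,y0,x1,y1): return im[y0:y1,x0:x1].astype(int)
for name,(x0,y0,x1,y1) in dict(free=(385,168,430,258),taken=(308,175,352,265)).items():
    c=crop(x0,y0,x1,y1); m=((c.min(2)>150)).astype(np.uint8)*255
    m=cv2.morphologyEx(m,cv2.MORPH_CLOSE,np.ones((3,3)))
    print(name,rect(m,(x0,y0),"top",.008))
x0,y0=240,215; c=crop(x0,y0,275,276)
m=((c.max(2)-c.min(2)<25)&(c.max(2)>60)).astype(np.uint8)*255
print("wp",rect(m,(x0,y0),"top",.036))
# scene check
im=cv2.imread("pics/scene0.png"); 
P=[(270+x/5,140+y/5) for x,y in [(120,381),(345,425),(105,405)]]
print("scene wp top corners",(cast("scene",P,.036)*1000).round(0))
P=[(270+x/5,140+y/5) for x,y in [(165,98),(480,162),(500,122)]]
print("scene free base corners",(cast("scene",P,.008)*1000).round(0))
E
```

```text
free (array([ 552.1, -184.5], dtype=float32), np.float32(5.33), np.float32(240.3), np.float32(72.8), [[429.0, -159.0], [436.0, -232.0], [675.0, -210.0], [668.0, -137.0]])
taken (array([548.5,  51.1], dtype=float32), np.float32(5.27), np.float32(198.8), np.float32(73.1), [[446.0, 78.0], [453.0, 6.0], [651.0, 24.0], [644.0, 97.0]])
wp (array([437.1, 269.9], dtype=float32), np.float32(10.27), np.float32(133.4), np.float32(32.9), [[369.0, 274.0], [374.0, 242.0], [506.0, 266.0], [500.0, 298.0]])
scene wp top corners [[500. 272.]
 [373. 250.]
 [496. 298.]]
scene free base corners [[ 664. -130.]
 [ 426. -150.]
 [ 434. -221.]]
```

The measured sizes match: profile 133x33 mm, nest base 240x73 mm. The free nest is at (552,-184.5) mm with yaw 5.3°, and the profile is at (437,270.5) mm with yaw 10.3°. I'll move towards the profile.

```bash
cat >> h.py <<'E'
def go(x,y,z,yaw):
    """remaining move: roll units, and shift units in the tool axes after that roll"""
    s=env.observe(); R=np.array(s["tool_rot"]); cur=np.degrees(np.arctan2(R[1,0],R[0,0]))
    a=np.radians(yaw); Rt=np.array([[np.cos(a),np.sin(a),0],[np.sin(a),-np.cos(a),0],[0,0,-1]])
    d=np.array([x,y,z])-s["position"]
    print("t",round(s["time_s"],2),"pos",np.round(s["position"],4),"yaw",cur.round(2),"roll",((cur-yaw)/5).round(3),"shift",(Rt.T@d/.04).round(3),"ft",np.round(s["ft_force"],1),"w",round(s["grip_width"],4),"gf",round(s["gripper_force"],1))
E
python3 -m jog '[{"linear":[0,0,0],"roll":0.9},{"linear":[0,0,0],"roll":0.85},{"linear":[0.7,-0.6,0],"roll":0},{"linear":[0.7,-0.6,0],"roll":0},{"linear":[0.7,-0.6,0],"roll":0},{"linear":[0.7,-0.6,0],"roll":0},{"linear":[0.7,-0.6,0],"roll":0},{"linear":[0.7,-0.6,0],"roll":0},{"linear":[0.7,-0.6,0],"roll":0},{"linear":[0.7,-0.6,0],"roll":0},{"linear":[0.7,-0.6,0],"roll":0},{"linear":[0.7,-0.6,0],"roll":0}]' 1
python3 -c "
from h import *
go(.437,.2705,.13,10.27)"
```

```text
time_s: 1.1
position: [0.4126, -0.2322, 0.2312]
tool_rot: [[0.984, 0.178, -0.0], [0.178, -0.984, 0.0], [-0.0, -0.0, -1.0]]
ft_force: [0.2, -0.4, -0.8]
grip_width: 0.0853
gripper_force: 0.0
t 1.1 pos [ 0.4126 -0.2322  0.2312] yaw 10.25 roll -0.004 shift [  2.84  -12.259   2.53 ] ft [ 0.2 -0.4 -0.8] w 0.0853 gf 0.0
```

```bash
python3 -m jog '[{"linear":[0.22,-0.9,0.1],"roll":0},{"linear":[0.22,-0.9,0.1],"roll":0},{"linear":[0.22,-0.9,0.1],"roll":0},{"linear":[0.22,-0.9,0.1],"roll":0},{"linear":[0.22,-0.9,0.1],"roll":0},{"linear":[0.22,-0.9,0.1],"roll":0},{"linear":[0.22,-0.9,0.1],"roll":0},{"linear":[0.22,-0.9,0.1],"roll":0},{"linear":[0.22,-0.9,0.1],"roll":0},{"linear":[0.22,-0.9,0.1],"roll":0},{"linear":[0.22,-0.9,0.1],"roll":0},{"linear":[0.22,-0.9,0.1],"roll":0}]' 1
python3 -c "
from h import *
go(.429,.2690,.07,10.27)"
```

```text
time_s: 2.1
position: [0.4384, 0.2119, 0.183]
tool_rot: [[0.984, 0.178, -0.0], [0.178, -0.984, -0.0], [-0.0, 0.0, -1.0]]
ft_force: [1.5, -0.8, -0.6]
grip_width: 0.0856
gripper_force: 0.0
t 2.1 pos [0.4384 0.2119 0.183 ] yaw 10.27 roll -0.0 shift [ 0.022 -1.447  2.824] ft [ 1.5 -0.8 -0.6] w 0.0856 gf 0.0
```

```bash
python3 -m jog '[{"linear":[0.02,-0.72,0],"roll":0},{"linear":[0,-0.72,0],"roll":0},{"linear":[0,0,0.8],"roll":0},{"linear":[0,0,0.8],"roll":0},{"linear":[0,0,0.8],"roll":0},{"linear":[0,0,0.6],"roll":0},{"linear":[0,0,0.6],"roll":0},{"linear":[0,0,0.4],"roll":0},{"linear":[0,0,0.2],"roll":0},{"linear":[0,0,0],"roll":0},{"linear":[0,0,0],"roll":0}]' 1
python3 - <<'E'
from h import *
go(.429,.2690,.012,10.27)
a=optics.get_image("scene")[150:280,260:400,::-1]; b=optics.get_image("top")[200:290,210:310,::-1]
a=cv2.resize(a,(560,520),interpolation=cv2.INTER_CUBIC)
cv2.imwrite("pics/g1.png",a)
E
```

```text
time_s: 3.02
position: [0.4296, 0.2668, 0.0156]
tool_rot: [[0.984, 0.178, 0.0], [0.178, -0.984, 0.0], [0.0, -0.0, -1.0]]
ft_force: [0.4, 0.5, -0.1]
grip_width: 0.0854
gripper_force: 0.0
t 3.02 pos [0.4296 0.2668 0.0156] yaw 10.26 roll -0.002 shift [-0.006 -0.056  0.091] ft [ 0.4  0.5 -0.1] w 0.0854 gf 0.0
```

View pics/g1.png

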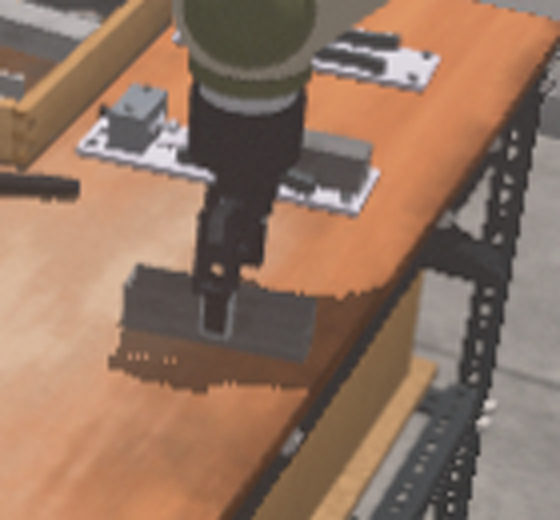

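The gripper straddles the profile, with the near finger at about (215,310) in the crop. To clear the rail tops later, the finger tips must be at least 16 mm above the underside, so I'll raise by 1 mm and grip.

```bash
python3 -m jog '[{"linear":[0,0,-0.04],"roll":0},{"linear":[0,0,0],"roll":0},{"linear":[0,0,0],"roll":0},{"linear":[0,0,0],"roll":0},{"linear":[0,0,0],"roll":0},{"linear":[0,0,0],"roll":0},{"linear":[0,0,0],"roll":0},{"linear":[0,0,0],"roll":0},{"linear":[0,0,0],"roll":0},{"linear":[0,0,0],"roll":0},{"linear":[0,0,0],"roll":0},{"linear":[0,0,0],"roll":0}]' -1 80
python3 -c "
from h import *
go(.429,.2690,.15,10.27)"
```

```text
time_s: 4.12
position: [0.4297, 0.2669, 0.0175]
tool_rot: [[0.984, 0.178, 0.001], [0.178, -0.984, 0.0], [0.001, -0.0, -1.0]]
ft_force: [-1.6, -0.3, 6.9]
grip_width: 0.0284
gripper_force: 80.1
t 4.12 pos [0.4297 0.2669 0.0175] yaw 10.27 roll -0.0 shift [-0.007 -0.054 -3.312] ft [-1.6 -0.3  6.9] w 0.0284 gf 80.1
```

```bash
python3 -m jog '[{"linear":[0,0,-0.3],"roll":0},{"linear":[0,0,-0.6],"roll":0},{"linear":[0,0,-0.8],"roll":0},{"linear":[0,0,-0.8],"roll":0},{"linear":[0,0,-0.3],"roll":0},{"linear":[0,0,0],"roll":0.5},{"linear":[0,0,0],"roll":0.494},{"linear":[0,0,0],"roll":0},{"linear":[0,0,0],"roll":0}]' - 80
python3 -c "
from h import *
go(.5122,-.1882,.13,5.3)"
```

```text
time_s: 4.87
position: [0.4291, 0.2667, 0.1287]
tool_rot: [[0.996, 0.093, -0.001], [0.093, -0.996, -0.0], [-0.001, 0.0, -1.0]]
ft_force: [-0.0, 0.5, -1.4]
grip_width: 0.0281
gripper_force: 79.3
t 4.87 pos [0.4291 0.2667 0.1287] yaw 5.36 roll 0.012 shift [ 1.017 11.515 -0.034] ft [-0.   0.5 -1.4] w 0.0281 gf 79.3
```

```bash
python3 -m jog '[{"linear":[0,0.5,0],"roll":0},{"linear":[0.1,1,0],"roll":0},{"linear":[0.1,1,0],"roll":0},{"linear":[0.1,1,0],"roll":0},{"linear":[0.1,1,0],"roll":0},{"linear":[0.1,1,0],"roll":0},{"linear":[0.1,1,0],"roll":0},{"linear":[0.1,1,0],"roll":0},{"linear":[0.1,1,0],"roll":0},{"linear":[0.1,1,0],"roll":0},{"linear":[0.1,1,0],"roll":0},{"linear":[0,0.9,0],"roll":0}]'
python3 -m jog '[{"linear":[0,0.1,0.5],"roll":0},{"linear":[0,0,0.5],"roll":0},{"linear":[0,0,0],"roll":0},{"linear":[0,0,0],"roll":0}]'
python3 - <<'E'
from h import *
go(.5122,-.1882,.08,5.3)
a=optics.get_image("top")[160:270,360:450,::-1]; b=optics.get_image("scene")[130:230,270:380,::-1]
cv2.imwrite("pics/n1.png",np.hstack([cv2.resize(a,(380,464),interpolation=cv2.INTER_CUBIC),cv2.resize(b,(420,464),interpolation=cv2.INTER_CUBIC)]))
E
```

```text
time_s: 5.87
position: [0.5115, -0.1861, 0.1285]
tool_rot: [[0.996, 0.093, -0.0], [0.093, -0.996, 0.0], [-0.0, -0.0, -1.0]]
ft_force: [0.2, 1.2, -2.6]
grip_width: 0.0279
gripper_force: 79.5
time_s: 6.2
position: [0.5112, -0.1873, 0.0883]
tool_rot: [[0.996, 0.093, -0.002], [0.093, -0.996, 0.002], [-0.002, -0.002, -1.0]]
ft_force: [0.5, -0.3, -1.6]
grip_width: 0.0284
gripper_force: 79.4
t 6.2 pos [ 0.5112 -0.1873  0.0883] yaw 5.33 roll 0.007 shift [0.024 0.025 0.207] ft [ 0.5 -0.3 -1.6] w 0.0284 gf 79.4
```

View pics/n1.png

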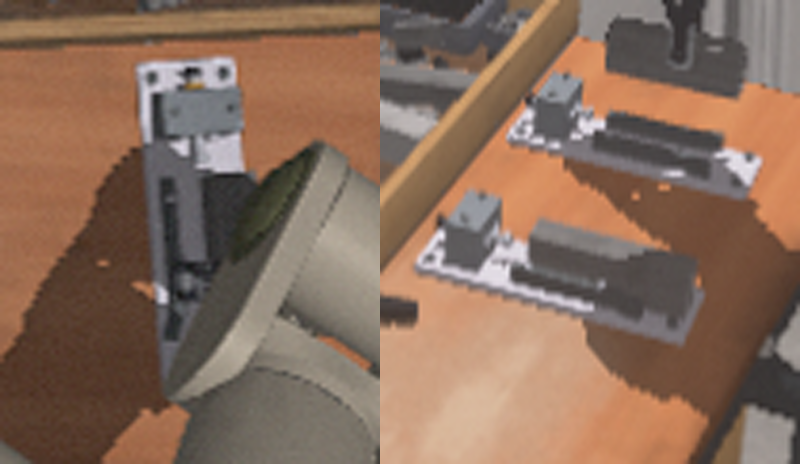

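In the left half, the held profile hangs over the free nest and is parallel to it. Its front end is at about (175,140), short of the stop. In the right half it still floats above the nest. I'll lower to just above the rails and check sideways alignment there.

```bash
python3 -m jog '[{"linear":[0.02,0.02,0.4],"roll":0},{"linear":[0,0,0.4],"roll":0},{"linear":[0,0,0.3],"roll":0},{"linear":[0,0,0],"roll":0},{"linear":[0,0,0],"roll":0}]'
python3 - <<'E'
from h import *
go(.5122,-.1882,.0255,5.3)
a=optics.get_image("top")[165:265,380:440,::-1]; b=optics.get_image("scene")[140:190,290:380,::-1]
cv2.imwrite("pics/n2.png",np.hstack([cv2.resize(a,(300,500),interpolation=cv2.INTER_CUBIC),cv2.copyMakeBorder(cv2.resize(b,(495,275),interpolation=cv2.INTER_CUBIC),0,225,0,0,0)]))
# predicted piece top corners in top image, from TCP
s=env.observe(); p=np.array(s["position"]); R=np.array(s["tool_rot"]); c=optics.calibration("top"); f=210/np.tan(np.radians(c["fov_y"]/2))
K=np.array([[f,0,c["cx"]],[0,f,c["cy"]],[0,0,1]]); T=np.linalg.inv(c["T"])
P=np.array([p+R@np.array([.008+dx,dy,.0175-.036]) for dx,dy in((.065,-.015),(.065,.015),(-.065,-.015),(-.065,.015))])
u=cv2.projectPoints(P,cv2.Rodrigues(T[:3,:3])[0],T[:3,3],K,c["D"])[0].reshape(-1,2)
print(((u-[380,165])*5).round(0).tolist())
E
```

```text
time_s: 6.72
position: [0.5129, -0.1881, 0.0458]
tool_rot: [[0.996, 0.093, 0.001], [0.093, -0.996, -0.0], [0.001, 0.001, -1.0]]
ft_force: [-0.2, -0.0, -2.0]
grip_width: 0.0283
gripper_force: 79.6
t 6.72 pos [ 0.5129 -0.1881  0.0458] yaw 5.34 roll 0.009 shift [-0.019  0.     0.508] ft [-0.2 -0.  -2. ] w 0.0283 gf 79.6
[[128.0, 178.0], [179.0, 175.0], [146.0, 400.0], [198.0, 396.0]]
```

View pics/n2.png

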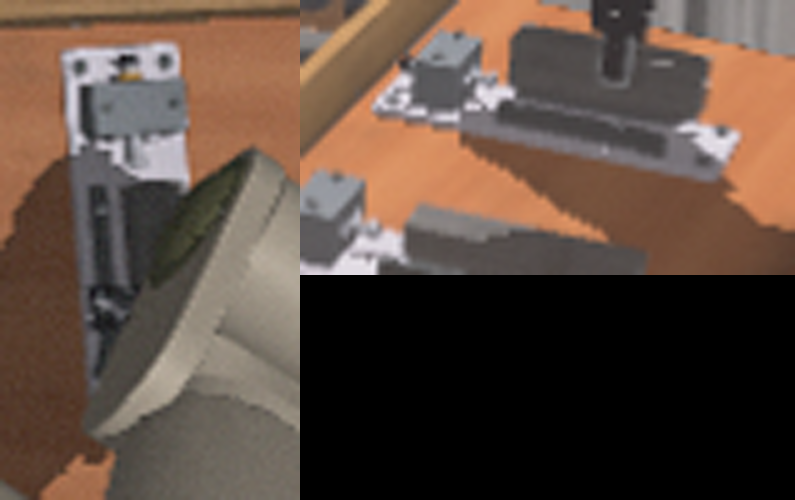

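The held profile's front corners show at about (127,182) and (183,182), against predicted (128,178) and (179,175). That agrees within about 1–2 mm, so I'll lower it slowly.

```bash
python3 -m jog '[{"linear":[0,0,0.1],"roll":0},{"linear":[0,0,0.1],"roll":0},{"linear":[0,0,0.05],"roll":0},{"linear":[0,0,0],"roll":0},{"linear":[0,0,0],"roll":0}]'
python3 -m jog '[{"linear":[0,0,0.1],"roll":0},{"linear":[0,0,0.08],"roll":0},{"linear":[0,0,0],"roll":0},{"linear":[0,0,0],"roll":0}]'
python3 -c "
from h import *
go(.5122,-.1882,.0255,5.3)"
```

```text
time_s: 7.23
position: [0.5125, -0.1883, 0.0348]
tool_rot: [[0.996, 0.092, -0.0], [0.092, -0.996, 0.0], [-0.0, -0.0, -1.0]]
ft_force: [-0.2, -0.1, -1.9]
grip_width: 0.0283
gripper_force: 79.6
time_s: 7.57
position: [0.5124, -0.1882, 0.0274]
tool_rot: [[0.996, 0.092, -0.001], [0.092, -0.996, 0.0], [-0.0, -0.0, -1.0]]
ft_force: [0.8, 0.7, -1.9]
grip_width: 0.0282
gripper_force: 79.6
t 7.57 pos [ 0.5124 -0.1882  0.0274] yaw 5.29 roll -0.001 shift [-0.005 -0.001  0.048] ft [ 0.8  0.7 -1.9] w 0.0282 gf 79.6
```

```bash
python3 -m jog '[{"linear":[0,0,0.03],"roll":0},{"linear":[0,0,0],"roll":0},{"linear":[0,0,0],"roll":0}]'
python3 -m jog '[{"linear":[0,0,0.02],"roll":0},{"linear":[0,0,0],"roll":0},{"linear":[0,0,0],"roll":0}]'
```

```text
time_s: 7.82
position: [0.5126, -0.1883, 0.0265]
tool_rot: [[0.996, 0.092, 0.0], [0.092, -0.996, -0.0], [0.0, 0.0, -1.0]]
ft_force: [0.7, -0.4, -1.1]
grip_width: 0.0283
gripper_force: 79.6
time_s: 8.07
position: [0.5125, -0.1883, 0.0257]
tool_rot: [[0.996, 0.092, -0.0], [0.092, -0.996, 0.0], [-0.0, -0.0, -1.0]]
ft_force: [-0.9, -0.0, -2.5]
grip_width: 0.028
gripper_force: 79.6
```

```bash
python3 -m jog '[{"linear":[0,0,0.02],"roll":0},{"linear":[0,0,0],"roll":0},{"linear":[0,0,0],"roll":0}]'
python3 -m jog '[{"linear":[0.1,0,0],"roll":0},{"linear":[0.1,0,0],"roll":0},{"linear":[0.1,0,0],"roll":0},{"linear":[0,0,0],"roll":0},{"linear":[0,0,0],"roll":0}]'
python3 -m jog '[{"linear":[0.05,0,0],"roll":0},{"linear":[0.05,0,0],"roll":0},{"linear":[0.05,0,0],"roll":0},{"linear":[0,0,0],"roll":0},{"linear":[0,0,0],"roll":0}]'
```

```text
time_s: 8.32
position: [0.5126, -0.1883, 0.0256]
tool_rot: [[0.996, 0.092, 0.0], [0.092, -0.996, -0.0], [0.0, 0.0, -1.0]]
ft_force: [-2.4, 1.3, 5.7]
grip_width: 0.0282
gripper_force: 80.5
time_s: 8.73
position: [0.5248, -0.1874, 0.0255]
tool_rot: [[0.996, 0.092, 0.001], [0.092, -0.996, -0.001], [0.001, 0.001, -1.0]]
ft_force: [-1.4, 0.4, 5.5]
grip_width: 0.0281
gripper_force: 80.5
time_s: 9.15
position: [0.529, -0.1869, 0.0256]
tool_rot: [[0.996, 0.093, -0.003], [0.093, -0.996, -0.0], [-0.003, -0.0, -1.0]]
ft_force: [-10.7, -1.7, 11.0]
grip_width: 0.0283
gripper_force: 81.3
```

```bash
python3 -m jog '[{"linear":[0.05,0,0],"roll":0},{"linear":[0.05,0,0],"roll":0},{"linear":[0.05,0,0],"roll":0},{"linear":[0,0,0],"roll":0},{"linear":[0,0,0],"roll":0}]'
python3 -m jog '[{"linear":[0.03,0,0],"roll":0},{"linear":[0.03,0,0],"roll":0},{"linear":[0,0,0],"roll":0},{"linear":[0,0,0],"roll":0}]'
```

```text
time_s: 9.57
position: [0.5345, -0.1864, 0.0256]
tool_rot: [[0.996, 0.092, -0.004], [0.092, -0.996, -0.0], [-0.004, -0.0, -1.0]]
ft_force: [-12.4, -2.2, 11.8]
grip_width: 0.028
gripper_force: 81.4
time_s: 9.9
position: [0.5365, -0.1862, 0.0255]
tool_rot: [[0.996, 0.092, -0.005], [0.092, -0.996, -0.0], [-0.005, -0.0, -1.0]]
ft_force: [-15.1, -2.0, 12.3]
grip_width: 0.0284
gripper_force: 81.5
```

```bash
python3 -m jog '[{"linear":[0.03,0,0],"roll":0},{"linear":[0.03,0,0],"roll":0},{"linear":[0,0,0],"roll":0},{"linear":[0,0,0],"roll":0}]'
python3 -m jog '[{"linear":[0.03,0,0],"roll":0},{"linear":[0,0,0],"roll":0},{"linear":[0,0,0],"roll":0}]'
```

```text
time_s: 10.23
position: [0.5387, -0.1859, 0.0255]
tool_rot: [[0.996, 0.092, -0.005], [0.092, -0.996, -0.0], [-0.005, -0.0, -1.0]]
ft_force: [-15.0, -3.3, 12.5]
grip_width: 0.0283
gripper_force: 81.6
time_s: 10.48
position: [0.5398, -0.1859, 0.0256]
tool_rot: [[0.996, 0.092, -0.006], [0.092, -0.996, -0.0], [-0.006, -0.0, -1.0]]
ft_force: [-17.0, -2.3, 13.5]
grip_width: 0.0279
gripper_force: 81.6
```

```bash
python3 -m jog '[{"linear":[0.03,0,0],"roll":0},{"linear":[0,0,0],"roll":0},{"linear":[0,0,0],"roll":0}]'
python3 -m jog '[{"linear":[0.03,0,0],"roll":0},{"linear":[0,0,0],"roll":0},{"linear":[0,0,0],"roll":0}]'
```

```text
time_s: 10.73
position: [0.5406, -0.1858, 0.0256]
tool_rot: [[0.996, 0.092, -0.007], [0.092, -0.996, 0.0], [-0.007, -0.001, -1.0]]
ft_force: [-18.5, -2.8, 15.1]
grip_width: 0.0283
gripper_force: 81.7
time_s: 10.98
position: [0.5406, -0.1857, 0.0255]
tool_rot: [[0.996, 0.093, -0.009], [0.093, -0.996, 0.0], [-0.009, -0.001, -1.0]]
ft_force: [-25.7, -4.6, 18.0]
grip_width: 0.0281
gripper_force: 82.1
```

The position has stopped at 0.5406 and the force is jumping, so the profile is on the stop, close to the predicted 0.5395. I'll press slightly more and check that it holds.

```bash
python3 -m jog '[{"linear":[0.03,0,0],"roll":0},{"linear":[0,0,0],"roll":0},{"linear":[0,0,0],"roll":0},{"linear":[0,0,0],"roll":0},{"linear":[0,0,0],"roll":0},{"linear":[0,0,0],"roll":0}]'
python3 - <<'E'
from h import *
go(.5406,-.1857,.0255,5.3)
a=optics.get_image("top")[165:265,380:440,::-1]; b=optics.get_image("scene")[140:190,290:380,::-1]
cv2.imwrite("pics/n3.png",np.hstack([cv2.resize(a,(300,500),interpolation=cv2.INTER_CUBIC),cv2.copyMakeBorder(cv2.resize(b,(495,275),interpolation=cv2.INTER_CUBIC),0,225,0,0,0)]))
E
```

```text
time_s: 11.48
position: [0.5406, -0.1857, 0.0255]
tool_rot: [[0.996, 0.093, -0.012], [0.093, -0.996, 0.0], [-0.012, -0.002, -1.0]]
ft_force: [-30.8, -5.5, 20.7]
grip_width: 0.0285
gripper_force: 82.5
t 11.48 pos [ 0.5406 -0.1857  0.0255] yaw 5.32 roll 0.003 shift [-0.001 -0.     0.001] ft [-30.8  -5.5  20.7] w 0.0285 gf 82.5
```

View pics/n3.png

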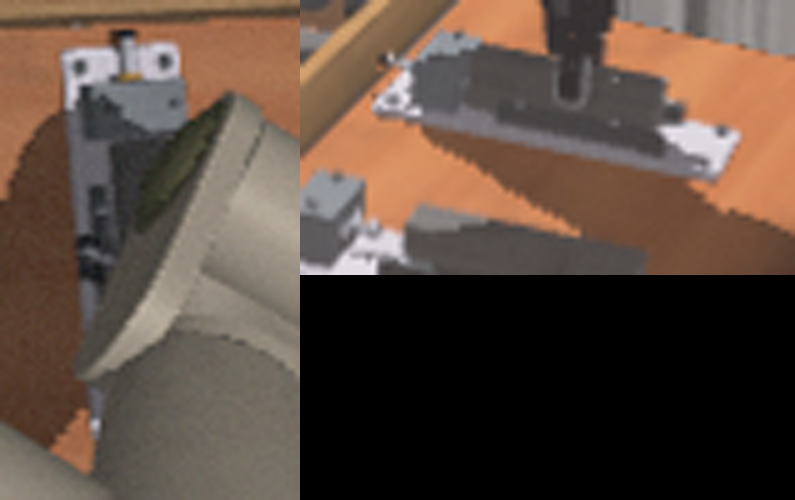

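The picture shows the profile flat between the rails with its front end against the stop block, at about (115..165, 135) in the left half. The plunger rod sticks out behind the block at (122,40). The force is steady at 31 N, so I'm handing in.

```bash
python3 -c "
from rig import env
print(env.close_job())"
```

```text
the job is handed in; nothing more can be done
None
```

The loose profile lies flat in the free nest, held pressed against the stop pads at about 31 N in the grip. I handed the job in at about 11.6 s, but the hand-in returned no pass/fail verdict.

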